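Clear the length gauge and click its stop into the notch

ROBOT

A 6-joint arm with a two-finger parallel gripper is mounted at the origin on the work surface. World frame = base frame: x ahead of the robot, y to its left, z up, the work surface at z = 0. Lengths are in m, angles in rad, forces in N, time in s.
With the tool pointing down it reaches from about 0.3 to 0.775 m from the base axis. Payload 14.6 kg.
Tool frame: the origin (TCP) lies between the finger pads; the fingertips stand 14 mm ahead of it and the grasp point (between the pads) lies 5 mm behind it; z points along the fingers, y is the line along which they close (so a half turn about z gives the same grasp; the last joint's range is limited). The gripper opens to 94 mm and grips with 3 to 60 N. Pads are 16 mm wide; open, the fingers measure 119 mm over their backs; the gripper's body (75 mm by 177 mm) begins 78 mm behind the grasp point.
Start: joints at [-1.186, 0.3, 1.521, -0, 1.321, -0.067], TCP at [0.24, -0.495, 0.185] pointing down, gripper open.
Joint ranges: [-3.03, 3.03], [-0.79, 2.21], [0.23, 2.52], [-1.04, 4.18], [0, 3.07], [-2.55, 2.55]. Speed limits (rad/s): [2.22, 2.22, 2.57, 3.14, 3.14, 3.14].

INTERFACE

Orientations are given as [roll, pitch, yaw] about the fixed x, y, z axes, in that order (R = Rz(yaw) Ry(pitch) Rx(roll)).
In Python, from station import ctrl gives the robot as it stands. The module is installed in compiled form; this text tells all that it offers.
- The arm moves only by the tool move_arm, never from a script. Its argument "targets" is a list of rows, each a list of 7 numbers: the opening, from -1 (shut) to 1 (fully open), then the shift along the tool's x, y, z in units of 50 mm (1.0 is 50 mm), then the turn, a rotation vector about the tool's x, y, z in rad. A call has 1 to 12 rows; each row is the pose to reach, as a shift and turn from the pose commanded when the call began, along the tool's axes at that moment; what a row does not reach only later rows make up. A row lasts 1/10 s, in which the tool goes at most 50 mm and 8.59 degrees, less where a joint would pass 70% of its speed; a pose out of reach is approached as far as the arm can. A call with a gripper value outside its range is refused whole. The fingers move at their own pace and stop on an object; "grip_force" is the grip in N (left out, the last holds). Time passes only in rows, so rows that repeat a pose let the fingers close. It gives the time, the measured TCP pose, the force, the opening and the grip force at its end, in the units of the state.
- ctrl.get_obs(): the state, without advancing time (a new reading comes with each control period).
- ctrl.camera(name): name is "scene" or "top" or "wrist"; returns (picture, depth): 384x512x3 uint8, red, green, blue; 384x512 float32, m along the optical axis (not along the pixel's ray), 0 where there is no reading.
- ctrl.camera_params(name): a dict with "intrinsics" (3x3 intrinsics, pixels), "rvec" (rotation vector, rad) and "tvec" (3), from world to camera coordinates, as OpenCV has them; the wrist camera has in their place "T_tool_cam" (4x4, takes a point from camera to tool coordinates, whose origin is the TCP and whose axes are the flange's). Camera axes: x right, y down, z forward; pixel columns grow to the right and rows downward; lengths in m; the calibration is good to about 2 mm. A picture is of the moment at which its call begins: read the wrist's pose just before it. camera_params takes no time and is no camera call.
- ctrl.hand_in(): hands the job in; it is judged then, once.
Trained networks look in the newest picture that a camera, given by its name, has taken for a name from the list of things; names that differ only in an ending like _2 or _b are one class to them, and where a whole thing is asked for, a point or a joint stands for the part that bears it (a point fixed in the world has none). Each returns a list of dicts, best first, with "score" (0 to 1); they miss things now and then, are a little off and sometimes report something else, mostly with a low value. They report only what shows in the picture. A call takes as long as a camera call. They do not tell look-alikes from the thing itself.
- ctrl.cut_out(camera, target): "region" (384x512 bool, what is visible of it) and "point" ([column, row] in pixels, amid what is visible of it).
- ctrl.tip_of(camera, target): "point" ([column, row] in pixels: a listed point, or the origin of a listed thing).
The state is a dict: "time_s": time; "qpos": joint angles; "joint_vel": joint speeds; "tau": joint torques, N m; "ee_pos": TCP position; "eef_rot": TCP orientation; "force": force on the tool from outside, world axes, zero at the start; "moment": the same for the moment, N m; "grip_width": finger opening in m; "grip_force": force on a finger pad.
Only numpy, scipy, OpenCV 4.12 (cv2) and the standard library are available. Lean on these libraries where they do the work, as an engineer would, in place of code of your own. Each camera call takes 0.05 s, during which the arm holds its last target. There are 200 camera calls.

TASK

Take the long scraper block and wipe the three curled sheet-metal offcuts off the plate of the length gauge onto the bench, touching them only with the block, then set the block back down on the bench. Next take the sliding stop by its upright wooden grip and slide it along the rail until you feel its sprung ball click into the hidden notch; finish while still gripping the stop, at rest in the notch, and do not let go. Leave everything else on the bench alone.

Things in the scene. Friction and masses are not known exactly. Their poses are not given: they have to be found in the camera images.
- gauge: length gauge fixed to the bench: bare aluminium plate 170 (x) by 360 (y) mm, 20 mm thick, with a low steel rail. Origin: centre of the underside, on the bench; z up. Rail along its y, centred at x = +60 mm, 30 mm wide, top 36 mm above the bench (end blocks at y = -170 and +170: 46 mm). The long open edge towards the robot, x = -85 mm, is where offcuts can be wiped off
- stop: stop sliding on the rail, only along the gauge's y: dark saddle 46 by 50 mm (top 55 mm above the bench), fence arm 12 mm wide reaching 133 mm towards gauge -x just above the plate (top 46 mm), wooden grip on the saddle. Origin: on the rail's top under the grip; axes as the gauge's. Starts at gauge y = -130 to -100 mm, runs to +130; slides freely with 2 to 3 N
- grip (a point): centre of the stop's upright wooden grip, square, 24 by 24 mm and 44 mm tall (55 to 99 mm above the bench), sides parallel to the gauge's axes; free on all four sides above the saddle
- ball (a joint): sprung 12 mm ball inside the stop, unseen: 0 to 0.001 m on the flat rail, 0.004 seated in the one notch, under 0.002 if over some 1 mm off it. The notch is hidden; each time elsewhere, the stop's origin then at gauge y = -40 to +70 mm. Within 5 mm the ball pulls the stop in; seated, it takes some 16 N along the rail to push it out; under 10 N it stays
- block: the same scraper block as point block_mid; origin: centre of its underside
- block_mid (a point): centre of the scraper block: a pale wooden block with a thin steel sole, 28 mm (its x) by 120 mm (its y) by 60 mm tall (z up), about 0.16 kg, standing on the bench to the robot's left of the gauge; the point is 30 mm above its underside
- offcut0_mid (a point): curled steel offcut 1 of 3, an open curl 22 mm across and 9 mm tall, about 12 g, lying on the gauge's plate on the robot's side of the rail; point: centre of the curl, half-way up
- offcut1_mid (a point): curled steel offcut 2 of 3, an open curl 22 mm across and 9 mm tall, about 12 g, lying on the gauge's plate on the robot's side of the rail; point: centre of the curl, half-way up
- offcut2_mid (a point): curled steel offcut 3 of 3, an open curl 22 mm across and 9 mm tall, about 12 g, lying on the gauge's plate on the robot's side of the rail; point: centre of the curl, half-way up
- offcut0: the same offcut as point offcut0_mid; origin: centre of its underside
- offcut1: the same offcut as point offcut1_mid; origin: centre of its underside
- offcut2: the same offcut as point offcut2_mid; origin: centre of its underside
- copper_box: bystander: closed copper box 82 by 107 by 131 mm; origin: centre of underside
- steel_box: bystander: open dark steel box 130 by 200 by 130 mm; origin: centre of underside
- hammer: bystander: hammer lying behind the gauge; origin: on the bench under its middle
- snips: bystander: tin snips with green handles, 180 mm long; origin: on the bench under the pivot
- hoop: bystander: steel hoop 60 mm across, 18 mm tall; origin: centre of underside
- tin: bystander: metal tin 68 mm across, 100 mm tall; origin: centre of underside
- offcut_wood: bystander: square wood offcut 60 by 60 by 45 mm; origin: centre of underside
Not all that is in view belongs to the job. Leave any black or purple look-alike of the block alone.

How it is judged:
On the way, in this order (a step that is already met when the one before it is completed fails the run):
1. all three offcuts are off the plate, the scraper block held in the fingers (height (world z) of each of offcut0_mid, offcut1_mid, offcut2_mid below 0.016 m and contact force between the fingers and block above 1 N), for 0.1 s.
2. the block is set down on the bench and let go (height (world z) of each of offcut0_mid, offcut1_mid, offcut2_mid below 0.016 m and height (world z) of block_mid below 0.042 m and contact force between the fingers and block below 0.1 N and linear speed of block below 0.02 m/s), for 0.2 s.
3. the stop's ball is in the notch, the stop gripped and at rest (value of joint ball above 0.002 m and contact force between the fingers and stop above 2 N and linear speed of stop below 0.005 m/s), for 0.2 s.
At the end, for the whole second after the job is handed in: Ball sunk over 2 mm (of 4) into the notch, stop at rest (under 5 mm/s) and gripped with over 2 N; the three offcuts off the plate (centres under 16 mm above the bench); the block let go on the bench (centre under 42 mm) (all of step 2 and all of step 3); the arm keeps its last pose, push and grip.
It fails at once if an offcut is touched with the fingers instead of the block (contact force between the fingers and offcut0 above 0.5 N or contact force between the fingers and offcut1 above 0.5 N or contact force between the fingers and offcut2 above 0.5 N).
It fails at once if the stop is driven against an offcut (contact force between stop and offcut0 above 1 N or contact force between stop and offcut1 above 1 N or contact force between stop and offcut2 above 1 N).
It fails at once if a bystander is moved by more than 25 mm (distance of any of copper_box, steel_box, hammer, snips, hoop, tin, offcut_wood from where it was at the start of the episode above 0.025 m).
It also fails if it takes over 70 s, if anything falls off the work surface, if the arm or the gripper's body presses on something with over 40 N, if the wrist force passes 120 N, or if a joint passes its speed limit or range.

## Working session

There is one attempt and no reset: what is moved stays moved. The work goes in short steps, Python scripts to look and compute and a tool call to move; the robot and the scene stay as the last step left them, time stands still between calls to the robot, and variables do not carry over. Pictures are saved under pics/ and viewed, at most 10 in all, crops included, and the job is handed in when it is done.

Besides the shell and the picture viewer there is one more tool, called after "Emit:" as a command line: name --pt "numbers of a row" for each row, then --argument value for the rest. move_arm: Moves the arm, as the interface text tells. Its arguments: {"type":"object","properties":{"targets":{"type":"array"},"grip_force":{"type":"number"}},"required":["targets"]}

```bash
mkdir -p pics; cat > h.py <<'E'
import numpy as np, cv2
from station import ctrl
from scipy.spatial.transform import Rotation as R
def cam(n):
    o=ctrl.get_obs(); im,d=ctrl.camera(n); p=ctrl.camera_params(n); K=np.array(p["intrinsics"])
    if n=="wrist":
        T=np.eye(4); T[:3,:3]=R.from_euler('xyz',o["eef_rot"]).as_matrix(); T[:3,3]=o["ee_pos"]
        T=T@np.array(p["T_tool_cam"])
    else:
        M=np.eye(4); M[:3,:3]=cv2.Rodrigues(np.array(p["rvec"],float))[0]; M[:3,3]=np.ravel(p["tvec"]); T=np.linalg.inv(M)
    v,u=np.mgrid[:384,:512]
    c=np.stack([(u-K[0,2])*d/K[0,0],(v-K[1,2])*d/K[1,1],d],-1)
    W=c@T[:3,:3].T+T[:3,3]; W[d==0]=np.nan
    return im,d,W,K,T
def ray(px,z,K,T):
    r=T[:3,:3]@np.array([(px[0]-K[0,2])/K[0,0],(px[1]-K[1,2])/K[1,1],1]); return T[:3,3]+r*(z-T[2,3])/r[2]
def save(im,n): cv2.imwrite("pics/"+n,im[...,::-1])
E
python3 - <<'E'
from h import *
o=ctrl.get_obs(); print({k:np.round(v,3) for k,v in o.items()})
a=cam("top"); save(a[0],"top0.png"); np.savez("top.npz",W=a[2],im=a[0])
for t,z in [("block",0),("block_mid",.03),("grip",.077),("stop",.036),("gauge",0),("offcut0_mid",.0245),("offcut1_mid",.0245),("offcut2_mid",.0245),("steel_box",0),("tin",0),("hoop",0),("copper_box",0),("snips",0),("hammer",0),("offcut_wood",0)]:
    for r in ctrl.tip_of("top",t)[:4]: print(t,round(r["score"],2),np.round(r["point"]),np.round(ray(r["point"],z,a[3],a[4]),3))
s=cam("scene"); save(s[0],"scene0.png")
E
```

```text
{'time_s': np.float64(0.0), 'qpos': array([-1.186,  0.3  ,  1.522, -0.   ,  1.321, -0.067]), 'joint_vel': array([ 0.001, -0.001, -0.002, -0.001,  0.   , -0.001]), 'tau': array([-1.0000e-03, -5.3181e+01, -3.5274e+01,  7.1000e-02,  2.4000e-02,
       -0.0000e+00]), 'ee_pos': array([ 0.24 , -0.495,  0.184]), 'eef_rot': array([-3.14 , -0.   ,  0.452]), 'force': array([-0.113, -0.052, -0.055]), 'moment': array([ 0.011, -0.036,  0.038]), 'grip_force': np.float64(0.0), 'grip_width': np.float64(0.094)}
block 0.89 [192. 222.] [0.462 0.301 0.   ]
block 0.78 [149. 238.] [0.401 0.455 0.   ]
block 0.62 [127. 202.] [0.529 0.541 0.   ]
block 0.27 [261. 137.] [0.78 0.06 0.  ]
block_mid 0.81 [189. 221.] [0.465 0.307 0.03 ]
block_mid 0.72 [122. 203.] [0.522 0.548 0.03 ]
block_mid 0.56 [143. 240.] [0.394 0.465 0.03 ]
grip 0.88 [321. 182.] [ 0.605 -0.15   0.077]
grip 0.57 [371. 218.] [ 0.488 -0.316  0.077]
grip 0.56 [318. 189.] [ 0.583 -0.137  0.077]
stop 0.77 [318. 184.] [ 0.605 -0.143  0.036]
gauge 0.95 [278. 196.] [ 0.562 -0.007  0.   ]
steel_box 0.89 [393. 171.] [ 0.664 -0.418  0.   ]
steel_box 0.22 [279. 194.] [ 0.57 -0.01  0.  ]
tin 0.72 [370. 219.] [ 0.489 -0.336  0.   ]
hoop 0.61 [223. 241.] [0.396 0.189 0.   ]
hoop 0.55 [279. 197.] [ 0.561 -0.01   0.   ]
copper_box 0.85 [191. 150.] [0.725 0.318 0.   ]
snips 0.55 [395. 260.] [ 0.345 -0.42   0.   ]
hammer 0.84 [263. 134.] [0.793 0.052 0.   ]
offcut_wood 0.89 [155. 172.] [0.643 0.446 0.   ]
```

View pics/top0.png

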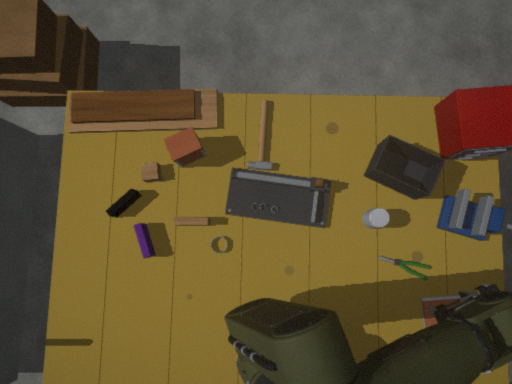

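View pics/scene0.png

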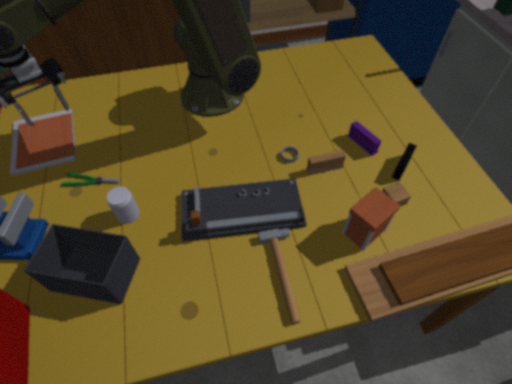

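The top view shows the gauge around (278,196), three offcuts near (255,206), (263,208) and (275,210), the real block at (191,221), and the stop grip at (320,182). The black and purple blocks at (123,203) and (144,240) are look-alikes. The scene view agrees with this.

```bash
python3 - <<'E'
from h import *
f=np.load("top.npz"); W=f["W"]; im=f["im"]
def box(m,n):
    P=W[m][:,:2].astype(np.float32); P=P[~np.isnan(P).any(1)]; r=cv2.minAreaRect(P); b=cv2.boxPoints(r)
    print(n,len(P),np.round(r[0],3),np.round(r[1],3),round(r[2],1),np.round(b,3).tolist())
x,y,z=W[...,0],W[...,1],W[...,2]
print("bench z",np.nanmedian(z[300:340,100:200]))
box((abs(x-.46)<.06)&(abs(y-.305)<.1)&(z>.045)&(z<.08),"block")
g=(abs(x-.56)<.15)&(abs(y+.01)<.2)
box(g&(z>.012)&(z<.06)&(x<.66),"gauge")
box(g&(z>.08)&(z<.12),"grip")
box(g&(z>.042)&(z<.12)&(y<-.05),"stop")
box((abs(x-.46)<.3)&(abs(y-.2)<.2)&(z>.12)&(z<.15),"copper")
box((abs(x-.49)<.1)&(abs(y+.33)<.06)&(z>.09)&(z<.15),"tin")
E
```

```text
bench z -0.0015662307421075994
block 282 [0.465 0.296] [0.12  0.027] 89.8 [[0.45100000500679016, 0.23600000143051147], [0.4790000021457672, 0.23600000143051147], [0.4790000021457672, 0.35600000619888306], [0.4519999921321869, 0.35600000619888306]]
gauge 4713 [ 0.535 -0.001] [0.378 0.249] 89.6 [[0.4090000092983246, -0.1889999955892563], [0.6579999923706055, -0.19099999964237213], [0.6600000262260437, 0.18700000643730164], [0.41100001335144043, 0.1889999955892563]]
grip 58 [ 0.602 -0.138] [0.022 0.024] 88.6 [[0.5899999737739563, -0.14900000393390656], [0.6140000224113464, -0.15000000596046448], [0.6140000224113464, -0.12800000607967377], [0.5899999737739563, -0.12700000405311584]]
stop 316 [ 0.546 -0.141] [0.07  0.155] 81.5 [[0.46399998664855957, -0.164000004529953], [0.6179999709129333, -0.18700000643730164], [0.628000020980835, -0.11800000071525574], [0.4749999940395355, -0.0949999988079071]]
copper 751 [0.718 0.322] [0.084 0.107] 27.0 [[0.656000018119812, 0.3499999940395355], [0.7049999833106995, 0.2549999952316284], [0.7789999842643738, 0.2930000126361847], [0.7310000061988831, 0.3889999985694885]]
tin 292 [ 0.488 -0.338] [0.061 0.062] 36.4 [[0.44600000977516174, -0.3310000002384186], [0.4819999933242798, -0.38100001215934753], [0.531000018119812, -0.3449999988079071], [0.4950000047683716, -0.29499998688697815]]
```

```bash
cat >> h.py <<'E'
def to(p,yaw,frm=None):
    o=ctrl.get_obs(); p0,e=(o["ee_pos"],o["eef_rot"]) if frm is None else frm
    A=R.from_euler('xyz',e); B=R.from_euler('xyz',[np.pi,0,yaw])
    return np.round(np.r_[A.inv().apply(np.array(p)-p0)/.05,(A.inv()*B).as_rotvec()],3).tolist()
E
python3 - <<'E'
from h import *
print(np.round(ctrl.camera_params("wrist")["T_tool_cam"],3), ctrl.camera_params("wrist")["intrinsics"])
print(to([.44,0.02,.36],1.47))
E
```

```text
[[-0.001 -0.965 -0.263  0.075]
 [ 1.    -0.001  0.001  0.001]
 [-0.001 -0.263  0.965 -0.201]
 [ 0.     0.     0.     1.   ]] [[310.16309092   0.         257.07393813]
 [  0.         310.16309092 190.23613336]
 [  0.           0.           1.        ]]
[8.092, -7.517, -3.507, 0.0, -0.0, -1.018]
```

```bash
python3 - <<'E'
from h import *
print(to([.52,0.04,.24],1.47), to([.4,-.3,.24],1.0))
E
```

```text
[9.706, -7.179, -1.107, 0.0, -0.0, -1.018] [4.578, -2.109, -1.107, 0.0, -0.0, -0.548]
```

Emit:
move_arm --pt "1 0.6 -0.4 -0.3 0 0 -0.1" --pt "1 1.5 -1.0 -0.7 0 0 -0.2" --pt "1 2.3 -1.6 -1.1 0 0 -0.32" --pt "1 3.1 -2.2 -1.1 0 0 -0.42" --pt "1 3.9 -2.8 -1.1 0 0 -0.52" --pt "1 4.7 -3.4 -1.1 0 0 -0.62" --pt "1 5.5 -4.0 -1.1 0 0 -0.72" --pt "1 6.3 -4.6 -1.1 0 0 -0.82" --pt "1 7.1 -5.2 -1.1 0 0 -0.9" --pt "1 7.9 -5.8 -1.1 0 0 -0.96" --pt "1 8.7 -6.4 -1.1 0 0 -1.0" --pt "1 9.2 -6.8 -1.1 0 0 -1.02"

```text
time_s: 2.05
ee_pos: [0.5062, 0.0143, 0.2398]
eef_rot: [3.141, -0.0, 1.474]
force: [0.9, -1.2, -0.3]
grip_width: 0.0941
grip_force: 0.0
```

```bash
python3 - <<'E'
from h import *
o=ctrl.get_obs(); print(o["ee_pos"],o["eef_rot"],o["joint_vel"])
im,d,W,K,T=cam("wrist"); save(im,"w1.png"); np.savez("w1.npz",W=W,im=im)
for t,z in [("gauge",0),("grip",.077),("stop",.036),("offcut0_mid",.0245),("offcut1_mid",.0245),("offcut2_mid",.0245),("block_mid",.03)]:
    for r in ctrl.tip_of("wrist",t)[:4]: print(t,round(r["score"],2),np.round(r["point"]),np.round(ray(r["point"],z,K,T),3))
for r in ctrl.cut_out("wrist","offcut0"): print(round(r["score"],2),r["point"],r["region"].sum(),np.nanmedian(W[r["region"]],0).round(3))
E
```

```text
[0.50620026 0.01433739 0.2397642 ] [ 3.14120279e+00 -7.54266176e-05  1.47418064e+00] [ 0.78768277  0.42156405 -0.48077849 -0.00360948  0.05587793  0.60469705]
gauge 0.56 [295. 174.] [ 0.559 -0.013  0.   ]
grip 0.77 [341. 283.] [ 0.601 -0.147  0.077]
stop 0.77 [332. 265.] [ 0.6   -0.144  0.036]
offcut0_mid 0.54 [269. 133.] [0.525 0.052 0.025]
offcut1_mid 0.58 [263. 169.] [0.513 0.005 0.025]
offcut2_mid 0.54 [264. 116.] [0.521 0.075 0.025]
block_mid 0.58 [265. 115.] [0.521 0.076 0.03 ]
block_mid 0.22 [260. 173.] [0.509 0.001 0.03 ]
0.53 [272.0, 109.5] 36 [0.532 0.079 0.029]
```

View pics/w1.png

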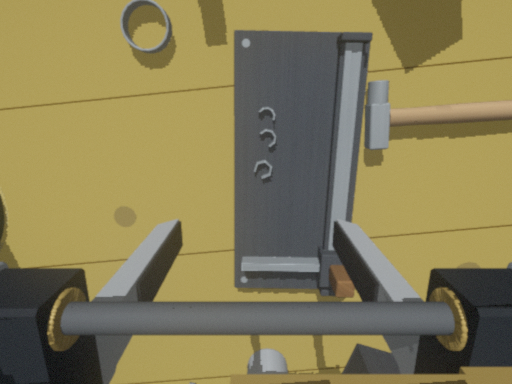

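The wrist view shows the three offcuts at pixels (266,114), (268,137) and (263,170), with the fence arm near row 264 and the grip near (341,281). The arm was still moving, so I'll measure again at rest.

```bash
python3 - <<'E'
from h import *
for _ in range(2): im,d,W,K,T=cam("wrist")
o=ctrl.get_obs(); print(o["ee_pos"],o["eef_rot"],abs(o["joint_vel"]).max())
x,y,z=W[...,0],W[...,1],W[...,2]
print("bench",np.nanmedian(z[150:220,120:200]),"plate",np.nanmedian(z[60:230,290:315]))
rows=np.arange(45,215,5)
# plate left edge: dark->bright in image row
g=im.astype(int)
E=[];O=[]
for r in rows:
    c=215+np.argmax(-np.diff(g[r,215:260,:2].sum(1)))
    E.append(ray([c+.5,r],.02,K,T)[:2])
E=np.array(E); k=np.polyfit(E[:,1],E[:,0],1)
res=E[:,0]-np.polyval(k,E[:,1]); m=abs(res)<.004; k=np.polyfit(E[m,1],E[m,0],1)
print("edge x = ",k," std",res[m].std(),m.sum())
yaw=-np.arctan(k[0]); print("yaw",yaw)
# rail top centreline
m=(z>.029)&(z<.041)&(y>-.09)&(y<.14)&(x>.54)&(x<.68)
P=W[m]; kr=np.polyfit(P[:,1],P[:,0],1); print("rail",kr,len(P))
m=(z>.024)&(z<.034)&(y>-.06)&(y<.13)&(x>.48)&(x<.56)
n,l,st,ce=cv2.connectedComponentsWithStats(m.astype(np.uint8))
for i in range(1,n):
    if st[i,4]>8: print("off",st[i,4],ce[i],np.nanmean(W[l==i],0).round(3))
for t in ("offcut0_mid","offcut1_mid","offcut2_mid"):
    for r in ctrl.tip_of("wrist",t)[:3]: print(t,round(r["score"],2),np.round(r["point"]),np.round(ray(r["point"],.0245,K,T),3))
m=(z>.09)&(z<.105)&(y<-.1)&(y>-.2)&(x>.56)&(x<.65)
print("grip top",m.sum(),np.nanmedian(W[m],0),np.nanmin(W[m],0),np.nanmax(W[m],0))
m=(z>.04)&(z<.05)&(y<-.08)&(y>-.2)&(x>.45)&(x<.57); print("fence",m.sum(),np.nanmedian(W[m],0),np.nanmax(y[m]))
E
```

```text
[0.50540569 0.0111451  0.23984855] [3.14121179e+00 2.76021849e-05 1.47048547e+00] 0.005893780187336822
bench 0.0009196064109490143 plate 0.020973497324885626
edge x =  [0.11402651 0.47212808]  std 0.000435138401371387 34
yaw -0.11353613676966048
rail [0.11880839 0.6168514 ] 4156
off 45 [269.55555556 109.        ] [0.528 0.079 0.03 ]
off 59 [270.45762712 133.37288136] [0.526 0.048 0.029]
off 89 [264.49438202 165.41573034] [0.514 0.007 0.029]
offcut0_mid 0.59 [267. 135.] [0.522 0.046 0.025]
offcut1_mid 0.68 [262. 166.] [0.511 0.006 0.025]
offcut2_mid 0.39 [262. 113.] [0.518 0.075 0.025]
grip top 340 [ 0.59873019 -0.14140304  0.09967258] [ 0.58840639 -0.15483642  0.09016618] [ 0.61196222 -0.12995639  0.10209287]
fence 693 [ 0.51978954 -0.13209419  0.04687856] -0.12166560597073205
```

```bash
python3 - <<'E'
from h import *
print(to([.465,.296,.11],1.571), to([.465,.296,.045],1.571))
E
```

```text
[5.58, -1.372, 2.595, 0.0, -0.0, -0.1] [5.58, -1.372, 3.895, 0.0, -0.0, -0.1]
```

Emit:
move_arm --pt "1 0.8 -0.2 0.3 0 0 -0.02" --pt "1 1.7 -0.4 0.8 0 0 -0.04" --pt "1 2.6 -0.6 1.3 0 0 -0.06" --pt "1 3.5 -0.9 1.7 0 0 -0.08" --pt "1 4.4 -1.1 2.1 0 0 -0.1" --pt "1 5.2 -1.3 2.4 0 0 -0.1" --pt "1 5.58 -1.37 2.6 0 0 -0.1" --pt "1 5.58 -1.37 3.0 0 0 -0.1" --pt "1 5.58 -1.37 3.4 0 0 -0.1" --pt "1 5.58 -1.37 3.75 0 0 -0.1" --pt "1 5.58 -1.37 3.9 0 0 -0.1" --pt "1 5.58 -1.37 3.9 0 0 -0.1"

```text
time_s: 3.95
ee_pos: [0.4646, 0.296, 0.044]
eef_rot: [-3.14, 0.001, 1.572]
force: [0.7, 0.9, 0.5]
grip_width: 0.0937
grip_force: 0.0
```

Emit:
move_arm --pt "-1 0 0 0 0 0 0" --pt "-1 0 0 0 0 0 0" --pt "-1 0 0 0 0 0 0" --pt "-1 0 0 0 0 0 0" --pt "-1 0 0 0 0 0 0" --pt "-1 0 0 0 0 0 0" --pt "-1 0 0 0 0 0 0" --pt "-1 0 0 0 0 0 0" --grip_force 30

```text
time_s: 4.75
ee_pos: [0.4649, 0.2963, 0.0446]
eef_rot: [-3.142, 0.0, 1.572]
force: [-0.3, -0.1, -0.2]
grip_width: 0.0339
grip_force: 0.0
```

```bash
python3 - <<'E'
from h import *
o=ctrl.get_obs(); print({k:np.round(v,4) for k,v in o.items()})
im,d,W,K,T=cam("wrist"); save(im,"w2.png")
s=-.1135; ex=np.array([np.cos(s),np.sin(s)]); ey=np.array([-np.sin(s),np.cos(s)]); e=np.array([.4721,0])
for u,v in ((.093,.046),(-.05,.046)): print(e+u*ex+v*ey)
E
```

```text
{'time_s': np.float64(4.75), 'qpos': array([0.501 , 0.4582, 1.6538, 0.    , 1.0297, 0.5   ]), 'joint_vel': array([ 0.0001, -0.0004, -0.0005,  0.0021, -0.0007,  0.0007]), 'tau': array([-4.00000e-04, -5.70342e+01, -3.02565e+01,  6.27000e-02,
       -2.05000e-02,  1.00000e-04]), 'ee_pos': array([0.4649, 0.2963, 0.0446]), 'eef_rot': array([-3.1415,  0.    ,  1.5718]), 'force': array([-0.2571, -0.1103, -0.2441]), 'moment': array([-0.0637, -0.0851,  0.0315]), 'grip_force': np.float64(0.0), 'grip_width': np.float64(0.0339)}
[0.56971142 0.03517117]
[0.42763151 0.05136685]
```

View pics/w2.png

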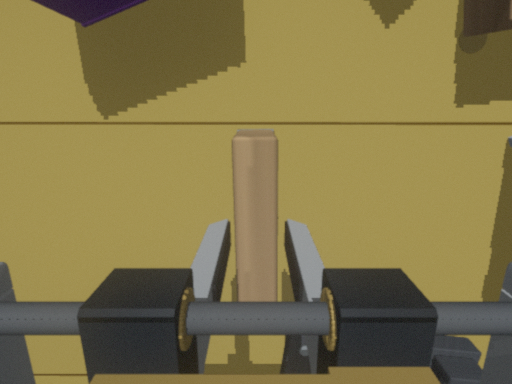

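The block is centred between the pads and the fingers are still closing.

Emit:
move_arm --pt "-1 0 0 0 0 0 0" --pt "-1 0 0 0 0 0 0" --pt "-1 0 0 0 0 0 0" --pt "-1 0 0 0 0 0 0" --pt "-1 0 0 -0.2 0 0 0" --pt "-1 0 0 -0.6 0 0 0" --pt "-1 0 0 -1.1 0 0 0" --pt "-1 0 0 -1.6 0 0 0" --pt "-1 0 0 -1.8 0 0 0"

```text
time_s: 5.7
ee_pos: [0.4657, 0.2968, 0.1376]
eef_rot: [3.138, -0.002, 1.572]
force: [-0.2, 0.2, -0.5]
grip_width: 0.0011
grip_force: 0.0
```

```bash
python3 - <<'E'
from h import *
print(to([.5697,.0352,.135],1.457))
E
```

```text
[-5.234, 2.074, 0.05, 0.003, -0.002, 0.115]
```

The fingers closed to 1 mm, so the grasp missed. I'll look at what happened.

```bash
python3 - <<'E'
from h import *
im,d,W,K,T=cam("wrist"); save(im,"w3.png"); np.savez("w3.npz",W=W,im=im)
x,y,z=W[...,0],W[...,1],W[...,2]
m=(z>.015)&(z<.09)&(abs(x-.465)<.1)&(y>.2)&(y<.45); P=W[m]
print(len(P),np.round(np.percentile(P,[1,50,99],axis=0),3), cv2.minAreaRect(P[:,:2].astype(np.float32)))
o=ctrl.get_obs(); print(o["grip_width"],o["grip_force"],o["ee_pos"])
E
```

```text
4696 [[0.366 0.216 0.016]
 [0.455 0.334 0.06 ]
 [0.477 0.45  0.062]] ((0.42123839259147644, 0.3252449035644531), (0.11242005228996277, 0.24947933852672577), 0.011924868449568748)
0.0006294002279439578 0.0 [0.46587711 0.29684781 0.1379026 ]
```

View pics/w3.png

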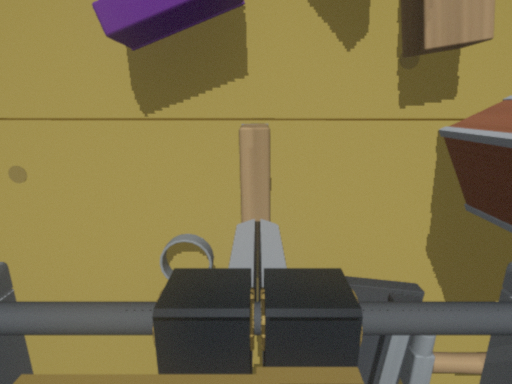

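```bash
python3 - <<'E'
from h import *
f=np.load("w3.npz"); W=f["W"]; x,y,z=W[...,0],W[...,1],W[...,2]
m=(z>.052)&(z<.068)&(x>.43)&(x<.5)&(y>.2)&(y<.4); n,l,st,_=cv2.connectedComponentsWithStats(m.astype(np.uint8))
for i in range(1,n):
    if st[i,4]>100: P=W[l==i]; r=cv2.minAreaRect(P[:,:2].astype(np.float32)); print(st[i],r,P.max(0))
print(to([.465,.296,.036],1.571))
E
```

```text
[ 239  127   32   96 2855] ((0.46315643191337585, 0.30838704109191895), (0.02789660170674324, 0.08980057388544083), 0.7287577390670776) [0.4774607  0.35326489 0.06373001]
[-0.021, -0.025, 2.038, 0.004, -0.002, 0.001]
```

Emit:
move_arm --pt "1 0 0 0 0 0 0" --pt "1 0 0 0 0 0 0" --pt "1 0 0 0 0 0 0" --pt "1 0 0 0 0 0 0" --pt "1 0 0 0 0 0 0" --pt "1 0 0 0 0 0 0" --pt "1 0 0 0 0 0 0"

```text
time_s: 6.45
ee_pos: [0.4649, 0.2963, 0.1346]
eef_rot: [-3.142, 0.0, 1.572]
force: [0.0, -0.1, 0.1]
grip_width: 0.0532
grip_force: 0.0
```

Emit:
move_arm --pt "1 0 0 0.3 0 0 0" --pt "1 0 0 0.8 0 0 0" --pt "1 0 0 1.3 0 0 0" --pt "1 0 0 1.7 0 0 0" --pt "0 0 0 1.93 0 0 0" --pt "-1 0 0 1.97 0 0 0" --pt "-1 0 0 1.97 0 0 0" --pt "-1 0 0 1.97 0 0 0" --pt "-1 0 0 1.97 0 0 0" --pt "-1 0 0 1.97 0 0 0" --pt "-1 0 0 1.97 0 0 0" --pt "-1 0 0 1.97 0 0 0" --grip_force 40

```text
time_s: 7.65
ee_pos: [0.465, 0.2963, 0.0363]
eef_rot: [3.141, -0.0, 1.572]
force: [0.5, 0.6, 0.0]
grip_width: 0.0279
grip_force: 3.4
```

Emit:
move_arm --pt "-1 0 0 0 0 0 0" --pt "-1 0 0 0 0 0 0" --pt "-1 0 0 0 0 0 0" --pt "-1 0 0 0 0 0 0"

```text
time_s: 8.05
ee_pos: [0.465, 0.2964, 0.0363]
eef_rot: [3.141, -0.0, 1.572]
force: [-0.9, 0.7, 2.7]
grip_width: 0.0269
grip_force: 40.0
```

Emit:
move_arm --pt "-1 0 0 -0.1 0 0 0" --pt "-1 0 0 -0.3 0 0 0" --pt "-1 0 0 -0.6 0 0 0" --pt "-1 0 0 -1.0 0 0 0" --pt "-1 0 0 -1.4 0 0 0" --pt "-1 0 0 -1.7 0 0 0" --pt "-1 0 0 -1.8 0 0 0"

```text
time_s: 8.75
ee_pos: [0.4655, 0.2966, 0.1283]
eef_rot: [3.139, -0.001, 1.572]
force: [0.8, -0.5, -1.5]
grip_width: 0.0265
grip_force: 40.0
```

```bash
python3 - <<'E'
from h import *
im,d,W,K,T=cam("wrist")
o=ctrl.get_obs(); print(o["ee_pos"],o["eef_rot"],o["grip_width"],o["grip_force"],o["force"])
x,y,z=W[...,0],W[...,1],W[...,2]
m=(z>.1)&(z<.18)&(x>.42)&(x<.51)&(y>.305)&(y<.4); P=W[m]; print(len(P))
if len(P)>50: print(cv2.minAreaRect(P[:,:2].astype(np.float32)),np.percentile(P[:,2],[5,50,95]), np.polyfit(P[:,1],P[:,2],1))
print(to([.5697,.0352,.125],1.457))
E
```

```text
[0.4654263  0.2965846  0.12804877] [ 3.13940702e+00 -1.19128705e-03  1.57183301e+00] 0.027039526225294278 39.97532665729523 [-0.18901582  0.35300904 -0.53444169]
4117
((0.46410641074180603, 0.3294181227684021), (0.02789226919412613, 0.049266647547483444), 1.0819751024246216) [0.14288163 0.15295748 0.15411486] [-0.16118253  0.20484685]
[-5.23, 2.08, 0.059, 0.002, -0.001, 0.115]
```

Emit:
move_arm --pt "-1 -0.3 0.1 0 0 0 0.01" --pt "-1 -0.9 0.35 0 0 0 0.02" --pt "-1 -1.6 0.65 0 0 0 0.04" --pt "-1 -2.3 0.92 0 0 0 0.05" --pt "-1 -3.0 1.2 0 0 0 0.07" --pt "-1 -3.7 1.48 0 0 0 0.09" --pt "-1 -4.4 1.76 0 0 0 0.1" --pt "-1 -4.9 1.96 0 0 0 0.11" --pt "-1 -5.15 2.05 0 0 0 0.115" --pt "-1 -5.23 2.08 0 0 0 0.115" --pt "-1 -5.23 2.08 0 0 0 0.115"

```text
time_s: 9.9
ee_pos: [0.5689, 0.035, 0.1257]
eef_rot: [-3.141, -0.0, 1.457]
force: [-0.7, -0.3, -2.0]
grip_width: 0.0269
grip_force: 40.0
```

```bash
python3 - <<'E'
from h import *
im,d,W,K,T=cam("wrist"); save(im,"w4.png")
o=ctrl.get_obs(); print(o["ee_pos"],o["eef_rot"],o["grip_width"],o["force"],o["moment"])
x,y,z=W[...,0],W[...,1],W[...,2]
m=(z>.13)&(z<.165)&(y>.05)&(y<.13)&(x>.53)&(x<.63); P=W[m]; print(len(P),P.max(0),P.min(0),np.polyfit(P[:,1],P[:,2],1))
for t in ("offcut0_mid","offcut1_mid","offcut2_mid"):
    for r in ctrl.tip_of("wrist",t)[:2]: print(t,round(r["score"],2),np.round(r["point"]),np.round(ray(r["point"],.0245,K,T),3))
E
```

```text
[0.56881083 0.03561046 0.12589848] [-3.14100903e+00 -1.27502321e-04  1.45741357e+00] 0.026534793054165215 [-0.90649712 -0.43867198 -1.84769284] [-0.05830953 -0.05990609  0.05203633]
3480 [0.58741185 0.09310368 0.15269646] [0.55609951 0.05003186 0.13147251] [-0.05024971  0.15359012]
offcut0_mid 0.72 [206. 173.] [0.518 0.05  0.025]
offcut0_mid 0.3 [303. 339.] [ 0.6   -0.157  0.025]
offcut1_mid 0.62 [208. 217.] [0.513 0.004 0.025]
offcut2_mid 0.64 [204. 148.] [0.521 0.076 0.025]
```

View pics/w4.png

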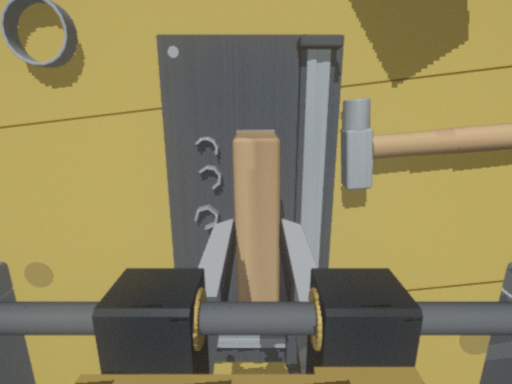

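The block is held level, clear of the offcuts at (206,148), (209,178) and (207,216) and clear of the rail. I'll lower it next.

Emit:
move_arm --pt "-1 0 0 0.2 0 0 0" --pt "-1 0 0 0.5 0 0 0" --pt "-1 0 0 0.8 0 0 0" --pt "-1 0 0 1.05 0 0 0" --pt "-1 0 0 1.2 0 0 0" --pt "-1 0 0 1.3 0 0 0" --pt "-1 0 0 1.34 0 0 0" --pt "-1 0 0 1.35 0 0 0"

```text
time_s: 10.9
ee_pos: [0.5693, 0.035, 0.0588]
eef_rot: [3.141, -0.0, 1.457]
force: [0.3, 0.2, -1.3]
grip_width: 0.0268
grip_force: 40.0
```

Emit:
move_arm --pt "-1 0 0 0.03 0 0 0" --pt "-1 0 -0.1 0.03 0 0 0" --pt "-1 0 -0.3 0.03 0 0 0" --pt "-1 0 -0.5 0.03 0 0 0" --pt "-1 0 -0.7 0.03 0 0 0" --pt "-1 0 -0.9 0.03 0 0 0" --pt "-1 0 -1.1 0.03 0 0 0" --pt "-1 0 -1.3 0.03 0 0 0"

```text
time_s: 11.7
ee_pos: [0.5038, 0.0424, 0.0573]
eef_rot: [3.141, -0.0, 1.457]
force: [-0.1, 1.2, -1.7]
grip_width: 0.0268
grip_force: 40.0
```

Emit:
move_arm --pt "-1 0 -0.2 0 0 0 0" --pt "-1 0 -0.4 0 0 0 0" --pt "-1 0 -0.6 0 0 0 0" --pt "-1 0 -0.8 0 0 0 0" --pt "-1 0 -1.0 0 0 0 0" --pt "-1 0 -1.2 0 0 0 0" --pt "-1 0 -1.4 0 0 0 0" --pt "-1 0 -1.55 0 0 0 0" --pt "-1 0 -1.55 0 0 0 0"

```text
time_s: 12.6
ee_pos: [0.4267, 0.0512, 0.0571]
eef_rot: [-3.141, 0.0, 1.457]
force: [-0.5, 0.1, -1.6]
grip_width: 0.0271
grip_force: 40.0
```

```bash
python3 - <<'E'
from h import *
o=ctrl.get_obs(); print(o["ee_pos"],o["eef_rot"],o["grip_width"],o["force"],o["moment"])
im,d,W,K,T=cam("wrist"); save(im,"w5.png")
for t in ("offcut0_mid","offcut1_mid","offcut2_mid"):
    for r in ctrl.tip_of("wrist",t)[:2]: 
        c,q=np.round(r["point"]).astype(int); print(t,round(r["score"],2),c,q,np.round(ray(r["point"],.0045,K,T),3),W[q,c].round(3))
E
```

```text
[0.42674752 0.05124334 0.05710034] [-3.14114475e+00  6.06080164e-05  1.45704880e+00] 0.027112725558666263 [-0.51087679  0.08964896 -1.64252253] [-0.05259005 -0.04786471  0.00983814]
offcut0_mid 0.66 295 201 [0.458 0.044 0.005] [0.457 0.047 0.015]
offcut0_mid 0.26 300 148 [0.466 0.088 0.005] [0.464 0.089 0.013]
offcut2_mid 0.89 301 147 [0.466 0.089 0.005] [0.466 0.09  0.011]
```

View pics/w5.png

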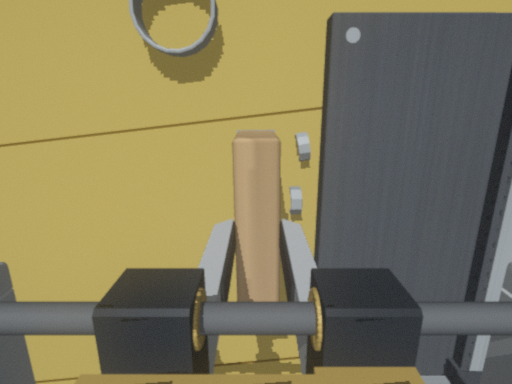

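Two offcuts lie on the bench beside the plate, at (303,146) and (296,201), on edge. The third is hidden under a finger. I'll lift straight up and check.

Emit:
move_arm --pt "-1 0 0 -0.3 0 0 0" --pt "-1 0 0 -0.8 0 0 0" --pt "-1 0 0 -1.3 0 0 0" --pt "-1 0 0 -1.6 0 0 0" --pt "-1 0.5 0 -1.7 0 0 0" --pt "-1 1.2 0 -1.7 0 0 0" --pt "-1 1.9 0 -1.7 0 0 0" --pt "-1 2.4 0 -1.7 0 0 0" --pt "-1 2.5 0 -1.7 0 0 0" --pt "-1 2.5 0 -1.7 0 0 0"

```text
time_s: 13.8
ee_pos: [0.4418, 0.1756, 0.1419]
eef_rot: [-3.141, 0.0, 1.458]
force: [-0.7, -0.7, -1.4]
grip_width: 0.0272
grip_force: 40.0
```

```bash
python3 - <<'E'
from h import *
o=ctrl.get_obs(); print(o["ee_pos"],o["eef_rot"],o["grip_width"],o["force"])
im,d,W,K,T=cam("wrist"); save(im,"w6.png")
for t in ("offcut0_mid","offcut1_mid","offcut2_mid"):
    for r in ctrl.tip_of("wrist",t)[:3]: 
        c,q=np.round(r["point"]).astype(int); print(t,round(r["score"],2),c,q,np.round(ray(r["point"],.0045,K,T),3),W[q,c].round(3))
print(to([.465,.296,.138],1.571),to([.465,.296,.037],1.571))
E
```

```text
[0.44182775 0.17555304 0.14188208] [-3.14112566e+00  3.03788004e-04  1.45800608e+00] 0.027180645605341183 [-0.66279864 -0.73854852 -1.39539704]
offcut0_mid 0.66 283 274 [0.458 0.049 0.005] [0.458 0.053 0.012]
[2.468, 0.179, 0.083, 0.0, 0.0, -0.115] [2.468, 0.179, 2.103, 0.0, 0.0, -0.115]
```

View pics/w6.png

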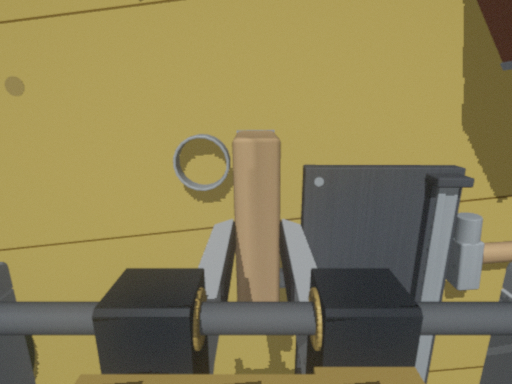

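Emit:
move_arm --pt "-1 0.3 0.02 0.05 0 0 -0.02" --pt "-1 0.8 0.05 0.1 0 0 -0.04" --pt "-1 1.4 0.1 0.1 0 0 -0.07" --pt "-1 2.0 0.15 0.1 0 0 -0.1" --pt "-1 2.4 0.18 0.1 0 0 -0.115" --pt "-1 2.5 0.18 0.1 0 0 -0.115" --pt "-1 2.5 0.18 0.1 0 0 -0.115"

```text
time_s: 14.7
ee_pos: [0.4648, 0.2988, 0.1367]
eef_rot: [-3.141, 0.0, 1.572]
force: [-0.7, 0.0, -1.4]
grip_width: 0.0269
grip_force: 40.0
```

```bash
python3 - <<'E'
from h import *
o=ctrl.get_obs(); print(o["ee_pos"],o["eef_rot"])
out=[]
for n in ("top","scene"):
    im,d,W,K,T=cam(n)
    for t in ("offcut0_mid",):
        for r in ctrl.tip_of(n,t)[:5]:
            print(n,t,round(r["score"],2),np.round(r["point"]),np.round(ray(r["point"],.01,K,T),3))
    for r in ctrl.cut_out(n,"offcut0")[:5]: print(round(r["score"],2),np.round(r["point"]),np.nanmedian(W[r["region"]],0).round(3))
    uv=cv2.projectPoints(np.array([[.49,.03,.01]]),cv2.Rodrigues(T[:3,:3].T)[0],-T[:3,:3].T@T[:3,3],K,None)[0].ravel().astype(int); print(uv)
    c=im[max(uv[1]-40,0):uv[1]+40,max(uv[0]-55,0):uv[0]+55]; out.append(cv2.resize(c[:75,:105],(735,525//2*1),interpolation=cv2.INTER_CUBIC) if 0 else cv2.resize(c,(412,300),interpolation=cv2.INTER_CUBIC))
save(np.vstack(out),"chk.png")
E
```

```text
[0.464803   0.29877251 0.13673384] [-3.14105478e+00  3.16709074e-04  1.57240113e+00]
[267 215]
scene offcut0_mid 0.45 [251. 180.] [0.462 0.045 0.01 ]
[248 188]
```

View pics/chk.png

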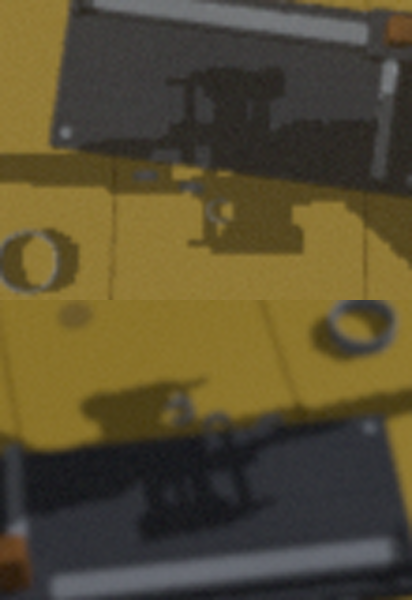

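All three offcuts are off the plate. In the top crop one lies flat at (218,210) and two stand on edge at (145,177) and (190,187). I'll set the block down now.

Emit:
move_arm --pt "-1 0 0 0.3 0 0 0" --pt "-1 0 0 0.8 0 0 0" --pt "-1 0 0 1.3 0 0 0" --pt "-1 0 0 1.65 0 0 0" --pt "-1 0 0 1.85 0 0 0" --pt "-1 0 0 1.93 0 0 0" --pt "-1 0 0 1.97 0 0 0" --pt "-1 0 0 1.99 0 0 0" --pt "-1 0 0 1.99 0 0 0"

```text
time_s: 15.9
ee_pos: [0.4653, 0.2986, 0.0382]
eef_rot: [3.141, -0.0, 1.572]
force: [-0.8, 0.2, -1.3]
grip_width: 0.0268
grip_force: 40.0
```

Emit:
move_arm --pt "-1 0 0 0.02 0 0 0" --pt "-1 0 0 0.04 0 0 0" --pt "-1 0 0 0.05 0 0 0" --pt "-1 0 0 0.05 0 0 0"

```text
time_s: 16.3
ee_pos: [0.4653, 0.2987, 0.0362]
eef_rot: [3.141, -0.001, 1.572]
force: [-3.0, -1.6, 8.8]
grip_width: 0.0268
grip_force: 40.0
```

Emit:
move_arm --pt "1 0 0 0 0 0 0" --pt "1 0 0 0 0 0 0" --pt "1 0 0 0 0 0 0" --pt "1 0 0 0 0 0 0" --pt "1 0 0 0 0 0 0" --pt "1 0 0 -0.3 0 0 0" --pt "1 0 0 -0.9 0 0 0" --pt "1 0 0 -1.6 0 0 0" --pt "1 0 0 -2.3 0 0 0" --pt "1 0 0 -3.0 0 0 0" --pt "1 0 0 -3.2 0 0 0" --pt "1 0 0 -3.2 0 0 0"

```text
time_s: 17.5
ee_pos: [0.4654, 0.2987, 0.1962]
eef_rot: [3.139, -0.001, 1.572]
force: [1.0, 0.6, -0.6]
grip_width: 0.0943
grip_force: 0.0
```

```bash
python3 - <<'E'
from h import *
im,d,W,K,T=cam("wrist"); o=ctrl.get_obs(); print(o["ee_pos"],o["eef_rot"],o["grip_width"])
x,y,z=W[...,0],W[...,1],W[...,2]
m=(z>.05)&(z<.07)&(x>.43)&(x<.5)&(y>.22)&(y<.38); P=W[m]; print(len(P),cv2.minAreaRect(P[:,:2].astype(np.float32)),np.median(P[:,2]))
print(to([.56,-0.03,.24],1.1),to([.60,-.1425,.24],-.1135))
E
```

```text
[0.46489173 0.29842914 0.19459421] [-3.14145419e+00  7.74887295e-05  1.57183774e+00] 0.09417091953417686
2593 ((0.46337202191352844, 0.29597207903862), (0.027266081422567368, 0.1190819963812828), 0.585753858089447) 0.06081554728294403
[-6.571, 1.895, -0.908, -0.0, 0.0, 0.472] [-8.821, 2.693, -0.908, -0.0, 0.0, 1.685]
```

The block stands on the bench at (0.463,0.296), let go. Next I'll go over the stop's grip.

```bash
python3 - <<'E'
from h import *
print(to([.601,-.142,.2],1.457))
E
```

```text
[-8.811, 2.713, -0.108, -0.0, 0.0, 0.115]
```

Emit:
move_arm --pt "1 -0.5 0.15 -0.1 0 0 0" --pt "1 -1.3 0.4 -0.1 0 0 0.02" --pt "1 -2.1 0.65 -0.1 0 0 0.03" --pt "1 -2.9 0.9 -0.1 0 0 0.04" --pt "1 -3.8 1.15 -0.1 0 0 0.05" --pt "1 -4.7 1.45 -0.1 0 0 0.06" --pt "1 -5.6 1.7 -0.1 0 0 0.07" --pt "1 -6.5 2.0 -0.1 0 0 0.09" --pt "1 -7.3 2.25 -0.1 0 0 0.1" --pt "1 -8.0 2.45 -0.1 0 0 0.115" --pt "1 -8.2 2.52 -0.1 0 0 0.115" --pt "1 -8.2 2.52 -0.1 0 0 0.115"

```text
time_s: 18.75
ee_pos: [0.591, -0.1122, 0.1981]
eef_rot: [-3.139, -0.0, 1.455]
force: [-0.4, 0.6, -0.5]
grip_width: 0.0941
grip_force: 0.0
```

```bash
python3 - <<'E'
from h import *
im,d,W,K,T=cam("wrist"); o=ctrl.get_obs(); print(o["ee_pos"],o["eef_rot"])
x,y,z=W[...,0],W[...,1],W[...,2]
m=(z>.09)&(z<.108)&(x>.57)&(x<.63)&(y>-.17)&(y<-.1); P=W[m]; print(len(P))
if len(P)>20:print(cv2.minAreaRect(P[:,:2].astype(np.float32)),np.median(P[:,2]))
a=cam("top"); 
for r in ctrl.tip_of("top","grip")[:2]: print(r["score"],ray(r["point"],.077,a[3],a[4]))
W=a[2];x,y,z=W[...,0],W[...,1],W[...,2]
m=(z>.042)&(z<.05)&(y<-.1)&(y>-.18)&(x>.47)&(x<.57); print("fence",m.sum(),np.nanmedian(W[m],0))
print(to([.601,-.142,.15],1.457),to([.601,-.142,.08],1.457))
E
```

```text
[ 0.59093863 -0.11098103  0.19861415] [-3.13929303e+00 -5.19472588e-04  1.45647155e+00]
558
((0.6014611124992371, -0.14254803955554962), (0.023673946037888527, 0.023869473487138748), 83.33904266357422) 0.09964349119500185
fence 0 [nan nan nan]
[-0.615, 0.27, 0.991, -0.001, -0.0, 0.001] [-0.615, 0.271, 2.391, -0.001, -0.0, 0.001]
  return np.nanmean(a, axis, out=out, keepdims=keepdims)
```

Emit:
move_arm --pt "1 -0.3 0.14 0.3 0 0 0" --pt "1 -0.6 0.28 0.7 0 0 0" --pt "1 -0.6 0.28 1.2 0 0 0" --pt "1 -0.6 0.28 1.7 0 0 0" --pt "1 -0.6 0.28 2.1 0 0 0" --pt "1 -0.6 0.28 2.3 0 0 0" --pt "1 -0.6 0.28 2.36 0 0 0" --pt "1 -0.6 0.28 2.36 0 0 0" --grip_force 8

```text
time_s: 19.7
ee_pos: [0.6021, -0.1428, 0.0822]
eef_rot: [3.141, 0.0, 1.457]
force: [1.1, -1.5, 0.4]
grip_width: 0.094
grip_force: 0.0
```

Emit:
move_arm --pt "-1 0 0 0 0 0 0" --pt "-1 0 0 0 0 0 0" --pt "-1 0 0 0 0 0 0" --pt "-1 0 0 0 0 0 0" --pt "-1 0 0 0 0 0 0" --pt "-1 0 0 0 0 0 0" --pt "-1 0 0 0 0 0 0" --pt "-1 0 0 0 0 0 0" --pt "-1 0 0 0 0 0 0" --pt "-1 0 0 0 0 0 0" --pt "-1 0 0 0 0 0 0" --pt "-1 0 0 0 0 0 0" --grip_force 8

```text
time_s: 20.9
ee_pos: [0.6019, -0.1428, 0.0821]
eef_rot: [-3.142, -0.0, 1.457]
force: [0.5, -0.1, -0.4]
grip_width: 0.0022
grip_force: 0.0
```

```bash
python3 - <<'E'
from h import *
im,d,W,K,T=cam("wrist"); o=ctrl.get_obs(); print(o["ee_pos"],o["grip_width"],o["grip_force"],o["force"]); save(im,"w7.png")
a,_,W,_,_=cam("top"); s=cam("scene")
for n in("top","scene"):
    c=cam(n); uv=cv2.projectPoints(np.array([[.6,-.14,.08]]),cv2.Rodrigues(c[4][:3,:3].T)[0],-c[4][:3,:3].T@c[4][:3,3],c[3],None)[0].ravel().astype(int); print(n,uv)
    if n=="scene": sc=c[0][uv[1]-50:uv[1]+50,uv[0]-66:uv[0]+66]
v=np.hstack([cv2.resize(im[190:,130:386],(400,303)),cv2.resize(sc,(400,303),interpolation=cv2.INTER_CUBIC)]); save(v,"chk2.png")
E
```

```text
[ 0.60190462 -0.14278663  0.08214356] 0.0004517478705791452 0.0 [0.94734439 0.02531468 0.67797587]
top [318 183]
scene [195 216]
```

View pics/chk2.png

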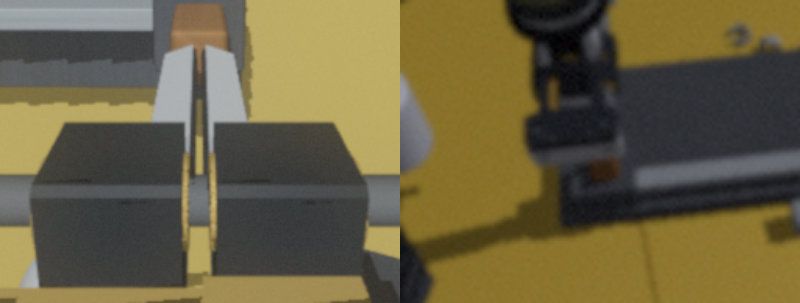

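```bash
python3 - <<'E'
from h import *
im,d,W,K,T=cam("wrist")
x,y,z=W[...,0],W[...,1],W[...,2]
b=(im[...,0].astype(int)-im[...,2]>35)
m=b&(z>.06)&(z<.115)&(np.arange(512)[None]>200)&(np.arange(512)[None]<310)&(np.arange(384)[:,None]<235); P=W[m]; print(len(P),np.round(np.percentile(P,[2,50,98],axis=0),4))
m2=m&(z>.093); P=W[m2]; print(len(P), np.round([P.min(0),np.median(P,0),P.max(0)],4), cv2.minAreaRect(P[:,:2].astype(np.float32)))
v,u=np.nonzero(m2); print(u.min(),u.max(),v.min(),v.max())
# fingers' depth near tips
for q in (215,222,230,240): print(q,[ (c,W[q,c].round(3).tolist()) for c in (240,247,262,270)])
E
```

```text
939 [[ 0.591  -0.138   0.0618]
 [ 0.6023 -0.1317  0.0942]
 [ 0.613  -0.13    0.1006]]
493 [[ 0.59   -0.1399  0.0931]
 [ 0.602  -0.1335  0.0992]
 [ 0.6136 -0.1298  0.1013]] ((0.6018738746643066, -0.13459248840808868), (0.008586532436311245, 0.023036543279886246), 84.92500305175781)
239 275 206 222
215 [(240, [0.591, -0.133, 0.1]), (247, [0.596, -0.134, 0.1]), (262, [0.605, -0.135, 0.099]), (270, [0.61, -0.135, 0.101])]
222 [(240, [0.591, -0.138, 0.099]), (247, [0.596, -0.134, 0.11]), (262, [0.605, -0.136, 0.109]), (270, [0.61, -0.137, 0.108])]
230 [(240, [0.592, -0.135, 0.121]), (247, [0.596, -0.135, 0.121]), (262, [0.605, -0.136, 0.121]), (270, [0.609, -0.136, 0.121])]
240 [(240, [0.593, -0.134, 0.136]), (247, [0.597, -0.135, 0.135]), (262, [0.604, -0.135, 0.136]), (270, [0.609, -0.136, 0.136])]
```

The depth picture shows the fingertips at about z=0.105, some 24 mm behind the reported TCP, so they closed above the grip top. The stop has not moved. I'll open, go 34 mm lower and grip again.

Emit:
move_arm --pt "0.4 0 0 0 0 0 0" --pt "0.4 0 0 0 0 0 0" --pt "0.4 0 0 0 0 0 0" --pt "0.4 0 0 0 0 0 0" --pt "0.4 0 0 0 0 0 0" --pt "0.4 0 0 0 0 0 0" --pt "0.4 0 0 0.1 0 0 0" --pt "0.4 0 0 0.3 0 0 0" --pt "0.4 0 0 0.5 0 0 0" --pt "0.4 0 0 0.64 0 0 0" --pt "0.4 0 0 0.68 0 0 0" --pt "0.4 0 0 0.68 0 0 0"

```text
time_s: 22.4
ee_pos: [0.6018, -0.1427, 0.0477]
eef_rot: [-3.141, -0.0, 1.457]
force: [-0.1, -0.9, -0.1]
grip_width: 0.0662
grip_force: 0.0
```

```bash
python3 - <<'E'
from h import *
im,d,W,K,T=cam("wrist"); o=ctrl.get_obs(); print(o["ee_pos"],o["grip_width"],o["force"])
# finger surface: points close to the fingers' +y face
x,y,z=W[...,0],W[...,1],W[...,2]
m=(abs(y+.135)<.006)&((abs(x-.570)<.02)|(abs(x-.634)<.02))&(z>.03)&(z<.14)
v,u=np.nonzero(m); print(m.sum(), np.round(np.percentile(z[m],[0,2,10,50]),4), np.percentile(v,[2,98]))
for q in (200,210,216,220,224,230): print(q,[W[q,c].round(3).tolist() for c in (205,212,300,308)])
E
```

```text
[ 0.60198853 -0.14281881  0.04817391] 0.06589428560827715 [-0.12359408  0.9422824  -0.36536915]
5069 [0.0301 0.037  0.0469 0.1057] [203. 288.]
200 [[0.562, -0.133, 0.021], [0.567, -0.134, 0.02], [0.636, -0.148, 0.001], [0.643, -0.149, 0.002]]
210 [[0.566, -0.133, 0.046], [0.571, -0.134, 0.047], [0.636, -0.157, 0.001], [0.642, -0.158, 0.0]]
216 [[0.565, -0.138, 0.046], [0.57, -0.138, 0.047], [0.635, -0.162, 0.002], [0.642, -0.163, 0.002]]
220 [[0.565, -0.14, 0.047], [0.569, -0.141, 0.046], [0.635, -0.166, 0.0], [0.642, -0.167, 0.001]]
224 [[0.564, -0.144, 0.046], [0.569, -0.144, 0.048], [0.635, -0.17, 0.001], [0.641, -0.17, 0.001]]
230 [[0.558, -0.158, 0.021], [0.563, -0.159, 0.021], [0.634, -0.175, 0.002], [0.641, -0.176, 0.002]]
```

No contact, so I'll close gently.

Emit:
move_arm --pt "-1 0 0 0 0 0 0" --pt "-1 0 0 0 0 0 0" --pt "-1 0 0 0 0 0 0" --pt "-1 0 0 0 0 0 0" --pt "-1 0 0 0 0 0 0" --pt "-1 0 0 0 0 0 0" --pt "-1 0 0 0 0 0 0" --pt "-1 0 0 0 0 0 0" --pt "-1 0 0 0 0 0 0" --grip_force 8

```text
time_s: 23.35
ee_pos: [0.6019, -0.1428, 0.0482]
eef_rot: [-3.141, -0.0, 1.457]
force: [-1.4, 0.6, 1.5]
grip_width: 0.0238
grip_force: 8.0
```

Emit:
move_arm --pt "-1 0.05 0 0 0 0 0" --pt "-1 0.15 0 0 0 0 0" --pt "-1 0.3 0 0 0 0 0" --pt "-1 0.45 0 0 0 0 0" --pt "-1 0.6 0 0 0 0 0" --pt "-1 0.75 0 0 0 0 0" --pt "-1 0.9 0 0 0 0 0" --pt "-1 1.0 0 0 0 0 0" --pt "-1 1.05 0 0 0 0 0" --pt "-1 1.1 0 0 0 0 0"

```text
time_s: 24.35
ee_pos: [0.6082, -0.0882, 0.0482]
eef_rot: [3.142, 0.0, 1.457]
force: [-1.0, -4.4, 1.5]
grip_width: 0.0235
grip_force: 8.0
```

```bash
python3 - <<'E'
from h import *
im,d,W,K,T=cam("wrist"); o=ctrl.get_obs(); print(o["ee_pos"],o["grip_width"],o["force"],o["grip_force"])
x,y,z=W[...,0],W[...,1],W[...,2]
s=-.1138; g=(W[...,0]-.6169)*np.sin(-s)+W[...,1]*np.cos(s); tg=(o["ee_pos"][0]-.6169)*np.sin(-s)+o["ee_pos"][1]*np.cos(s)
m=(z>.04)&(z<.05)&(x>.47)&(x<.55)&(abs(g-tg)<.025); print("fence-tcp",m.sum(),np.median(g[m])-tg, tg)
m=(z>.043)&(z<.05)&(x>.56)&(g>tg+.05); print("end block",m.sum(),np.percentile(g[m],[2,50,98]) if m.sum() else 0)
m=(z>.017)&(z<.023)&(x>.46)&(x<.6)&(g>tg+.05); print("plate end g",np.percentile(g[m],[90,99,99.8]))
E
```

```text
[ 0.6082123  -0.08778102  0.048179  ] 0.023822591586635657 [-0.78362089 -0.84567326  1.00946351] 8.000145256519318
fence-tcp 2013 0.0008299824870646316 -0.08819975709143511
end block 0 0
plate end g [0.04465426 0.05190935 0.05254398]
```

The stop follows without slipping. I'll search in small steps, with the light grip as an overload slip.

Emit:
move_arm --pt "-1 0.05 0 0 0 0 0" --pt "-1 0.1 0 0 0 0 0" --pt "-1 0.15 0 0 0 0 0" --pt "-1 0.2 0 0 0 0 0"

```text
time_s: 24.8
ee_pos: [0.6093, -0.0781, 0.0482]
eef_rot: [3.142, 0.0, 1.457]
force: [-1.0, -4.1, 2.1]
grip_width: 0.0237
grip_force: 8.0
```

Emit:
move_arm --pt "-1 0.05 0 0 0 0 0" --pt "-1 0.1 0 0 0 0 0" --pt "-1 0.15 0 0 0 0 0" --pt "-1 0.2 0 0 0 0 0"

```text
time_s: 25.2
ee_pos: [0.6105, -0.0681, 0.0482]
eef_rot: [3.142, 0.0, 1.457]
force: [-2.0, -4.4, 2.0]
grip_width: 0.0237
grip_force: 8.0
```

```bash
cat > slip.py <<'E'
from h import *
im,d,W,K,T=cam("wrist"); o=ctrl.get_obs(); print(o["ee_pos"],o["force"],o["grip_force"])
x,y,z=W[...,0],W[...,1],W[...,2]; s=-.1138
g=(x-.6169)*np.sin(-s)+y*np.cos(s); e=o["ee_pos"]; tg=(e[0]-.6169)*np.sin(-s)+e[1]*np.cos(s)
m=(z>.04)&(z<.05)&(x>.47)&(x<.55)&(abs(g-tg)<.035); print("fence-tcp mm",m.sum(),1e3*(np.median(g[m])-tg), "g",tg)
E
python3 slip.py
```

```text
[ 0.61055294 -0.06755831  0.04817975] [-1.14998154 -0.39105286  1.77392816] 8.000315576791763
fence-tcp mm 1955 0.6052160931841605 g -0.0678420594411311
```

Emit:
move_arm --pt "-1 0.05 0 0 0 0 0" --pt "-1 0.1 0 0 0 0 0" --pt "-1 0.15 0 0 0 0 0" --pt "-1 0.2 0 0 0 0 0"

```text
time_s: 25.65
ee_pos: [0.6117, -0.0582, 0.0482]
eef_rot: [3.141, 0.0, 1.457]
force: [-1.8, -3.6, 1.3]
grip_width: 0.0239
grip_force: 8.0
```

Emit:
move_arm --pt "-1 0.05 0 0 0 0 0" --pt "-1 0.1 0 0 0 0 0" --pt "-1 0.15 0 0 0 0 0" --pt "-1 0.2 0 0 0 0 0"

```text
time_s: 26.05
ee_pos: [0.6128, -0.0482, 0.0482]
eef_rot: [3.141, 0.0, 1.457]
force: [-1.2, -4.0, 2.0]
grip_width: 0.0238
grip_force: 8.0
```

```bash
python3 slip.py
```

```text
[ 0.61283693 -0.04767476  0.04817101] [ 0.11142554 -1.22180157  1.04608512] 8.000326752662659
fence-tcp mm 1911 0.5992565498350033 g -0.04782776902275496
```

Emit:
move_arm --pt "-1 0.05 0 0 0 0 0" --pt "-1 0.1 0 0 0 0 0" --pt "-1 0.15 0 0 0 0 0" --pt "-1 0.2 0 0 0 0 0"

```text
time_s: 26.5
ee_pos: [0.6139, -0.0383, 0.0482]
eef_rot: [3.141, 0.0, 1.457]
force: [-0.6, -4.8, 2.8]
grip_width: 0.0243
grip_force: 8.0
```

Emit:
move_arm --pt "-1 0.05 0 0 0 0 0" --pt "-1 0.1 0 0 0 0 0" --pt "-1 0.15 0 0 0 0 0" --pt "-1 0.2 0 0 0 0 0"

```text
time_s: 26.9
ee_pos: [0.6151, -0.0283, 0.0482]
eef_rot: [3.141, 0.0, 1.457]
force: [0.5, -3.9, 2.3]
grip_width: 0.0239
grip_force: 8.0
```

```bash
python3 slip.py
```

```text
[ 0.61514647 -0.0278175   0.04818038] [1.27401159 0.26119228 1.26260982] 8.0002710968256
fence-tcp mm 1846 0.5928451966150695 g -0.02783669410185647
```

Emit:
move_arm --pt "-1 0.05 0 0 0 0 0" --pt "-1 0.1 0 0 0 0 0" --pt "-1 0.15 0 0 0 0 0" --pt "-1 0.2 0 0 0 0 0"

```text
time_s: 27.35
ee_pos: [0.6162, -0.0184, 0.0482]
eef_rot: [3.141, 0.0, 1.457]
force: [1.5, -4.4, 2.2]
grip_width: 0.0238
grip_force: 8.0
```

Emit:
move_arm --pt "-1 0.05 0 0 0 0 0" --pt "-1 0.1 0 0 0 0 0" --pt "-1 0.15 0 0 0 0 0" --pt "-1 0.2 0 0 0 0 0"

```text
time_s: 27.75
ee_pos: [0.6174, -0.0085, 0.0482]
eef_rot: [3.141, -0.0, 1.457]
force: [1.2, -4.6, 2.1]
grip_width: 0.0239
grip_force: 8.0
```

```bash
python3 slip.py
```

```text
[ 0.61742879 -0.00799173  0.04816118] [ 3.18894734 -0.59154562  1.94468666] 8.000282943248749
fence-tcp mm 1796 0.6440945872761907 g -0.007879993321444428
```

Emit:
move_arm --pt "-1 0.05 0.005 0 0 0 0" --pt "-1 0.1 0.01 0 0 0 0" --pt "-1 0.15 0.01 0 0 0 0" --pt "-1 0.2 0.01 0 0 0 0"

```text
time_s: 28.2
ee_pos: [0.6185, 0.0014, 0.0482]
eef_rot: [-3.14, 0.0, 1.457]
force: [-3.4, -4.3, 4.7]
grip_width: 0.0238
grip_force: 8.0
```

Emit:
move_arm --pt "-1 0.05 0 0 0 0 0" --pt "-1 0.1 0 0 0 0 0" --pt "-1 0.15 0 0 0 0 0" --pt "-1 0.2 0 0 0 0 0"

```text
time_s: 28.6
ee_pos: [0.6197, 0.0113, 0.0482]
eef_rot: [-3.141, 0.0, 1.457]
force: [-3.3, -3.6, 4.7]
grip_width: 0.0238
grip_force: 8.0
```

```bash
python3 slip.py
```

```text
[0.61971324 0.01182653 0.04817381] [-1.34302557  0.19360198  4.30775569] 8.001543134450912
fence-tcp mm 1681 0.9654431222173923 g 0.012069487974812153
```

Emit:
move_arm --pt "-1 0.05 0 0 0 0 0" --pt "-1 0.1 0 0 0 0 0" --pt "-1 0.15 0 0 0 0 0" --pt "-1 0.2 0 0 0 0 0"

```text
time_s: 29.05
ee_pos: [0.6208, 0.0212, 0.0481]
eef_rot: [-3.141, 0.0, 1.457]
force: [-3.7, -4.4, 6.1]
grip_width: 0.024
grip_force: 8.0
```

Emit:
move_arm --pt "-1 0.05 0 0 0 0 0" --pt "-1 0.1 0 0 0 0 0" --pt "-1 0.15 0 0 0 0 0" --pt "-1 0.2 0 0 0 0 0"

```text
time_s: 29.45
ee_pos: [0.6219, 0.0311, 0.0482]
eef_rot: [-3.141, 0.0, 1.457]
force: [-3.0, -3.6, 5.2]
grip_width: 0.0238
grip_force: 8.0
```

```bash
python3 slip.py
```

```text
[0.62199826 0.03161903 0.04815539] [-3.58420499  0.05548722  5.73337878] 8.00137348473072
fence-tcp mm 1615 0.9019036305119577 g 0.03199344066982978
```

Emit:
move_arm --pt "-1 0.05 -0.005 0 0 0 0" --pt "-1 0.1 -0.005 0 0 0 0" --pt "-1 0.15 -0.005 0 0 0 0" --pt "-1 0.2 -0.005 0 0 0 0" --grip_force 5

```text
time_s: 29.9
ee_pos: [0.6232, 0.0415, 0.0482]
eef_rot: [-3.141, -0.001, 1.457]
force: [-2.1, -1.0, 4.8]
grip_width: 0.0243
grip_force: 5.0
```

Emit:
move_arm --pt "-1 0.05 0 0 0 0 0" --pt "-1 0.1 0 0 0 0 0" --pt "-1 0.15 0 0 0 0 0" --pt "-1 0.2 0 0 0 0 0"

```text
time_s: 30.3
ee_pos: [0.6242, 0.0504, 0.0478]
eef_rot: [-3.141, 0.001, 1.457]
force: [-2.1, -5.7, 1.1]
grip_width: 0.0242
grip_force: 5.0
```

```bash
python3 slip.py; python3 - <<'E'
from h import *
# plate end from top depth: gauge centre g
f=np.load("top.npz"); W=f["W"]; x,y,z=W[...,0],W[...,1],W[...,2]; s=-.1138
g=(x-.6169)*np.sin(-s)+y*np.cos(s); u=(x-.4721)*np.cos(s)+y*np.sin(s)
m=(z>.012)&(z<.028)&(u>.01)&(u<.12)&(abs(g)<.3); print(m.sum(),np.percentile(g[m],[.2,1,99,99.8]))
f=np.load("w1.npz"); W=f["W"]; x,y,z=W[...,0],W[...,1],W[...,2]
g=(x-.6169)*np.sin(-s)+y*np.cos(s); u=(x-.4721)*np.cos(s)+y*np.sin(s)
m=(z>.015)&(z<.026)&(u>.01)&(u<.12)&(abs(g)<.3); print(m.sum(),np.percentile(g[m],[.2,1,99,99.8]))
E
```

```text
[0.62420362 0.05073647 0.04771412] [-2.4012432  -5.01678973  2.1376473 ] 4.9999938905239105
fence-tcp mm 1573 -2.946146822617894 g 0.05123765581902503
2957 [-0.18957151 -0.18702414  0.16586067  0.16870076]
19409 [-0.19279903 -0.18902052  0.16291784  0.16487098]
```

The stop now lags 3.9 mm behind the fingers and the force stays at −5 N, which points to the ball seated. To confirm, I'll draw back 4 mm and see whether the stop stays put.

Emit:
move_arm --pt "-1 -0.02 0 0 0 0 0" --pt "-1 -0.04 0 0 0 0 0" --pt "-1 -0.06 0 0 0 0 0" --pt "-1 -0.08 0 0 0 0 0" --pt "-1 -0.08 0 0 0 0 0"

```text
time_s: 30.85
ee_pos: [0.6239, 0.0481, 0.0478]
eef_rot: [-3.142, -0.002, 1.457]
force: [1.8, 5.8, -1.0]
grip_width: 0.0239
grip_force: 5.0
```

```bash
python3 slip.py
```

```text
[0.62391763 0.04808099 0.04782826] [ 2.14213211  6.37164735 -1.39146348] 4.999493882060051
fence-tcp mm 1579 -1.4040473225896273 g 0.048566877067795965
```

Emit:
move_arm --pt "-1 0.015 0 0 0 0 0" --pt "-1 0.027 0 0 0 0 0" --pt "-1 0.027 0 0 0 0 0" --pt "-1 0.027 0 0 0 0 0"

```text
time_s: 31.3
ee_pos: [0.6239, 0.0485, 0.0478]
eef_rot: [-3.141, -0.0, 1.457]
force: [1.7, 2.3, -3.6]
grip_width: 0.024
grip_force: 5.0
```

```bash
python3 slip.py; python3 slip.py
```

```text
[0.62395971 0.04843979 0.04788123] [ 2.54314159  3.14014497 -4.74474726] 4.998823776841164
fence-tcp mm 1563 -1.384515485196955 g 0.04892812954417836
[0.62393032 0.04844013 0.04786869] [ 1.95710236  3.58395989 -4.98625348] 4.998645186424255
fence-tcp mm 1552 -1.3718497272144428 g 0.048925128452032805
```

Emit:
move_arm --pt "-1 0.012 0 0 0 0 0" --pt "-1 0.024 0 0 0 0 0" --pt "-1 0.024 0 0 0 0 0" --pt "-1 0.024 0 0 0 0 0" --pt "-1 0.024 0 0 0 0 0"

```text
time_s: 31.9
ee_pos: [0.624, 0.0491, 0.048]
eef_rot: [-3.141, 0.0, 1.457]
force: [-0.5, -4.4, -5.8]
grip_width: 0.0241
grip_force: 5.0
```

```bash
python3 slip.py; python3 slip.py
```

```text
[0.62400583 0.04916675 0.04799295] [ 0.53965604 -4.63375322 -5.04708875] 4.9989040195941925
fence-tcp mm 1602 -1.980079534313013 g 0.04965562348468772
[0.6240406  0.04924286 0.04806234] [ 0.18544486 -4.64710026 -6.39536509] 4.998994097113609
fence-tcp mm 1602 -1.9576939229462367 g 0.049735197411243624
```

Emit:
move_arm --pt "-1 -0.012 0 0 0 0 0" --pt "-1 -0.012 0 0 0 0 0" --pt "-1 -0.012 0 0 0 0 0" --pt "-1 -0.012 0 0 0 0 0" --grip_force 12

```text
time_s: 32.4
ee_pos: [0.624, 0.0491, 0.0481]
eef_rot: [-3.141, -0.0, 1.457]
force: [1.5, -0.2, -7.2]
grip_width: 0.0237
grip_force: 12.0
```

```bash
python3 slip.py
```

```text
[0.62404262 0.04910319 0.04807039] [ 0.94723292 -0.78517232 -8.31211234] 11.999041736125946
fence-tcp mm 1605 -1.8885410350476597 g 0.04959665646526885
```

Emit:
move_arm --pt "-1 -0.015 0 0 0 0 0" --pt "-1 -0.03 0 0 0 0 0" --pt "-1 -0.03 0 0 0 0 0" --pt "-1 -0.03 0 0 0 0 0"

```text
time_s: 32.85
ee_pos: [0.6239, 0.0483, 0.048]
eef_rot: [-3.142, -0.001, 1.457]
force: [2.3, 6.3, -9.7]
grip_width: 0.0239
grip_force: 12.0
```

```bash
python3 slip.py
```

```text
[0.62394063 0.04833949 0.04805659] [ 1.90438233  6.79443851 -8.58633207] 11.999371200799942
fence-tcp mm 1610 -1.9972966760107984 g 0.048826313525339435
```

Emit:
move_arm --pt "-1 0.015 0 0 0 0 0" --pt "-1 0.03 0 0 0 0 0" --pt "-1 0.03 0 0 0 0 0" --pt "-1 0.03 0 0 0 0 0" --pt "-1 0.03 0 0 0 0 0" --pt "-1 0.03 0 0 0 0 0"

```text
time_s: 33.5
ee_pos: [0.624, 0.0489, 0.048]
eef_rot: [-3.141, 0.0, 1.457]
force: [0.1, 1.4, -8.9]
grip_width: 0.0237
grip_force: 12.0
```

```bash
python3 slip.py; python3 slip.py
```

```text
[0.62398089 0.04886823 0.04802835] [ 0.5024397   0.91527872 -9.15507643] 11.998332738876343
fence-tcp mm 1616 -1.8872873908032246 g 0.04935620405443475
[0.62400738 0.04883804 0.04805876] [ -0.25346716   0.41549142 -10.24518265] 11.998343467712402
fence-tcp mm 1611 -1.959135344291145 g 0.049329217732317056
```

```bash
python3 -c "
from station import ctrl
print(ctrl.hand_in())"
```

```text
the job is handed in; nothing more can be done
None
```

I wiped all three offcuts off the plate, set the block back on the bench, and handed in at about 34 s with the stop still gripped at 12 N and at rest. The notch is judged from force only: the stop springs back and held about 7 N. The result of the judging was not shown.

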